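# Find the full milk carton and push it through the sprung flap of the sample chamber

## Robot

A 7-joint arm with a two-finger parallel gripper is mounted at the origin on the work surface. World frame = base frame: x ahead of the robot, y to its left, z up, the work surface at z = 0. Lengths are in m, angles in rad, forces in N, time in s.
With the tool pointing down it reaches from about 0.425 to 0.925 m from the base axis. Payload 6.8 kg.
Tool frame: the origin (TCP) lies at the very end of the fingers, on their centre line; the grasp point (between the pads) lies 19 mm behind it; z points along the fingers, y is the direction in which the jaws open and shut (so a half turn about z gives the same grasp; the last joint's range is limited). The gripper opens to 85 mm and grips with 20 to 120 N. Pads are 22 mm wide; open, the fingers measure 114 mm over their backs; the gripper's body (76 mm by 85 mm) begins 54 mm behind the grasp point. The pads swing forward as they close: fully open they stand 13 mm farther back than shut.
Start: joints at [1.107, 0.477, 0.022, 1.555, -0.011, 1.109, -0.083], TCP at [0.235, -0.633, 0.231] pointing down, gripper open.
Joint ranges: [-2.96, 2.96], [-0.34, 2.1], [-1.41, 1.46], [0.24, 2.44], [-1.37, 4.51], [0.17, 1.92], [-2.96, 2.96]. Speed limits (rad/s): [2.39, 2.39, 3.14, 3.14, 3.14, 3.14, 3.14].

## Interface

Orientations are given as a unit quaternion [x, y, z, w].
In Python, from station import sensors, vision, workorder gives the robot as it stands. The module is installed in compiled form; this text tells all that it offers.
- The arm moves only by the tool step_arm, never from a script. Its argument "rows" is a list that holds one entry, the list of rows, each a list of 7 numbers: the shift along the tool's x, y, z in m, then the turn, a rotation vector about the tool's x, y, z in rad, then the closure, from 0 (fully open) to 1 (shut). A call has exactly 8 rows; each row shifts and turns the commanded pose from where the row before left it, along the tool's axes as they then stand; what a row does not reach is not made up. A row lasts 1/10 s, in which the tool goes at most 50 mm and 8.59 degrees, less where a joint would pass 70% of its speed; a pose out of reach is approached as far as the arm can. A call is refused whole if a number of a shift passes 0.05 or a number of a turn 0.15, either way. A call with a gripper value outside its range is refused whole. The fingers move at their own pace and stop on an object; "force" is the grip in N (left out, the last holds). Time passes only in rows, so rows that do not move let the fingers close, or fill a call up. It gives the time, the measured TCP pose, the force and the opening at its end, in the units of the state.
- sensors.observe(): the state, without advancing time (a new reading comes with each control period).
- vision.capture(name): name is "side" or "top"; returns a dict with "frame" (384x512x3 uint8, red, green, blue), "mtx" (3x3 intrinsics, pixels), "dist" ([k1, k2, p1, p2, k3] as OpenCV has them; the pictures are not rectified), "pose" (4x4, takes a point from camera to world coordinates). Camera axes: x right, y down, z forward; pixel columns grow to the right and rows downward; lengths in m; the calibration is good to about 2 mm. A picture is of the moment at which its call begins. There is no depth.
- workorder.close_job(): hands the job in, once; it reports no verdict.
Trained networks look in the newest picture that a camera, given by its name, has taken for a name from the list of things; names that differ only in an ending like _2 or _b are one class to them, and where a whole thing is asked for, a point or a joint stands for the part that bears it (a point fixed in the world has none). Each returns a list of dicts, best first, with "score" (0 to 1); they miss things now and then, are a little off and sometimes report something else, mostly with a low value. They report only what shows in the picture. A call takes as long as a camera call. They do not tell look-alikes from the thing itself.
- vision.search_frame(camera, query): "centre" ([x, y, z] in m, in world coordinates, good to about 4 mm: the middle of the surface that is visible of it).
- vision.trace(camera, query): "mask" (384x512 bool, what is visible of it).
- vision.mark_of(camera, query): "centre" ([x, y, z] in m, in world coordinates, good to about 4 mm: a listed point, or the origin of a listed thing).
The state is a dict: "time": time; "q": joint angles; "qvel": joint speeds; "tau": joint torques, N m; "ee_pos": TCP position; "ee_rot": TCP orientation; "force": force on the tool from outside, world axes, zero at the start; "ft_torque": the same for the moment, N m; "finger_gap": opening from 0.0 (shut) to 1.0 (fully open).
Only numpy, scipy, OpenCV 4.12 (cv2) and the standard library are available. Lean on these libraries where they do the work, as an engineer would, in place of code of your own. Each camera call takes 0.05 s, during which the arm holds its last target. There are 200 camera calls.

## Task

Three closed milk cartons on the bench look the same but only one is full: lift them to find it, and lay it lengthwise between the rails of the infeed shelf in front of the chilled sample chamber. Then push the carton with the push stick through the self-closing flap, far enough in that the flap shuts behind it, draw the stick out and set it down on the bench. Keep the gripper itself off the flap, leave the other two cartons lying on the bench, and do not knock over or shift anything else.

Things in the scene. Friction and masses are not known exactly. Their poses are not given: they have to be found in the camera images.
- chamber: White chilled sample chamber, fixed, 270 wide, 400 deep (mm), clear window on top, roof 210 high (grey cooling unit at its rear 260). Origin: on the bench straight under the closed flap, middle of the opening. x points straight into the chamber (the way to push), y across, z up. Its inner floor is level with the infeed shelf; room inside from x = 0 to 287 mm.
- infeed (a point): Top of the steel infeed shelf, at its middle, 90 mm in front of the flap and 45 mm above the bench; axes as chamber. Shelf 180 long (x), 100 wide (mm), level, running on as the chamber's floor. Two guide rails 12 mm high along it, 80 mm apart inside and 88 mm outside, also run on into the chamber.
- mouth (a point): Middle of the opening, at shelf level right under the closed flap (45 mm above the bench); axes as chamber. The opening is 92 mm wide and 92 mm high above the shelf; the front wall above it rises to 210 mm.
- flap (a joint): Blue self-closing flap, 86 wide, 80 long (mm), hinged at its top edge 85 mm above the shelf. 0 = shut; grows as pushed inwards and up, at most 1.5 rad. A light spring shuts it (a carton needs 2 to 4 N more to open it). It rests at about 1.25 rad on a carton below it, 1.1 on the push stick, and shuts once the carton's rear end is over 80 mm inside and the stick is out.
- flap_edge (a point): Middle of the flap's free lower edge. The push stick can be drawn straight out under the flap.
- carton_1_mid (a point): Centre of one of three identical closed half-litre milk cartons, white with a blue band, lying on the bench: 145 mm long (its x axis), 60 mm wide (y) and 60 mm high (z), stiff. One of the three is full (0.5 to 0.6 kg), two are short-filled (0.21 to 0.27 kg); which is which is mixed at each start. Either end may go first.
- carton_2_mid (a point): Centre of one of three identical closed half-litre milk cartons, white with a blue band, lying on the bench: 145 mm long (its x axis), 60 mm wide (y) and 60 mm high (z), stiff. One of the three is full (0.5 to 0.6 kg), two are short-filled (0.21 to 0.27 kg); which is which is mixed at each start. Either end may go first.
- carton_3_mid (a point): Centre of one of three identical closed half-litre milk cartons, white with a blue band, lying on the bench: 145 mm long (its x axis), 60 mm wide (y) and 60 mm high (z), stiff. One of the three is full (0.5 to 0.6 kg), two are short-filled (0.21 to 0.27 kg); which is which is mixed at each start. Either end may go first.
- push_stick: Push stick standing on the bench, 210 mm long, 0.28 kg, balanced near its handle. Origin: on its underside straight below the handle; x along the bar towards the pushing face, z up. Yellow bar 24 mm wide, top 50 mm above the underside; heel 40 mm wide, reaching 30 mm behind the origin.
- stick_handle (a point): Centre of the stick's upright black handle, 87.5 mm above its underside: 26 mm across (y), 40 mm along (x), reaching from 50 to 125 mm above the underside; taken from above. Axes as the push stick.
- stick_face (a point): Middle of the stick's flat pushing face, a black rubber pad 50 mm wide and 50 mm high: 180 mm ahead of the handle along the stick's x, 25 mm above the underside.
- wash_bottle: Bystander: white wash bottle with red cap, 60 dia x 170 tall (mm). Origin at the centre of its underside.
- sample_jar: Bystander: glass jar with blue lid, 50 dia x 75 tall (mm). Origin at the centre of its underside.
- reagent_bottle: Bystander: amber bottle with black cap, 64 dia x 140 tall (mm). Origin at the centre of its underside.
- pump_dispenser: Bystander: white pump dispenser, 68 dia x 178 tall (mm). Origin at the centre of its underside.
- steel_cup: Bystander: open steel cup, 72 dia x 85 tall (mm). Origin at the centre of its underside.
- thermometer: Bystander: orange probe thermometer lying down, 155 long, 32 wide, 22 high (mm). Origin at the centre of its underside, under the joint of body and probe; probe along x.
- milk_sample: Bystander: white sample bottle with green cap, 52 dia x 115 tall (mm). Origin at the centre of its underside.
There are look-alikes about, which are no part of the job. Leave any yellow look-alike of the part that bears carton_2_mid alone.

How it is judged:
By the outcome, as a careful person would: the job done as asked, in the order asked, and still so for the second after the job is handed in, with the robot touching nothing.
It also fails if it takes over 72 s, if anything falls off the work surface, if the arm or the gripper's body presses on something with over 40 N, if the wrist force passes 120 N, or if a joint passes its speed limit or range.

## Working session

There is one attempt and no reset: what is moved stays moved. The work goes in short steps, Python scripts to look and compute and a tool call to move; the robot and the scene stay as the last step left them, time stands still between calls to the robot, and variables do not carry over. Pictures are saved under pics/ and viewed, about 8 in all and at most 12, crops included, and the job is handed in when it is done.

Besides the shell and the picture viewer there is one more tool, called after "Call:" by a JSON object that holds its "op" and its "data". step_arm: Moves the arm, as the interface text tells. Its arguments: {"type":"object","properties":{"rows":{"type":"array"},"force":{"type":"number"}},"required":["rows"]}

```bash
mkdir -p pics; cat > h.py <<'E'
from station import sensors, vision, workorder
import numpy as np, cv2
def shot(cam,name):
    c=vision.capture(cam); cv2.imwrite(f'pics/{name}.png',c['frame'][:,:,::-1]); return c
def px(c,p):
    T=np.linalg.inv(c['pose']); p=np.asarray(p,float).reshape(-1,3)
    q=p@T[:3,:3].T+T[:3,3]
    return cv2.projectPoints(q,np.zeros(3),np.zeros(3),c['mtx'],np.array(c['dist']))[0].reshape(-1,2)
def ray(c,uv,z):
    n=cv2.undistortPoints(np.array(uv,float).reshape(-1,1,2),c['mtx'],np.array(c['dist'])).reshape(-1,2)
    d=np.c_[n,np.ones(len(n))]@c['pose'][:3,:3].T; o=c['pose'][:3,3]
    return o+d*((z-o[2])/d[:,2])[:,None]
E
python3 - <<'E'
from h import *
cs={k:shot(k,k+'0') for k in('top','side')}
a=np.hstack([cv2.imread('pics/top0.png'),cv2.imread('pics/side0.png')])
for k in cs: print(k,cs[k]['pose'][:3,3])
for k in cs:
  for n in ['chamber','infeed','mouth','flap_edge','carton_1_mid','push_stick','stick_handle','stick_face','wash_bottle','sample_jar','reagent_bottle','pump_dispenser','steel_cup','thermometer','milk_sample']:
    for r in vision.mark_of(k,n): print(k,n,round(r['score'],2),np.round(r['centre'],3),px(cs[k],r['centre'])[0].round())
s=sensors.observe();print(s['time'],s['ee_pos'],s['ee_rot'],s['force'])
E
```

```text
top [ 0.36916841 -0.04608421  1.4362333 ]
side [0.01408379 0.61946246 0.89050325]
top chamber 0.71 [ 0.495  0.278 -0.   ] [151. 195.]
top infeed 0.68 [ 0.362 -0.132 -0.001] [279. 234.]
top infeed 0.61 [0.489 0.186 0.043] [177. 195.]
top infeed 0.41 [ 0.606 -0.034  0.019] [247. 158.]
top mouth 0.89 [0.496 0.276 0.046] [148. 193.]
top mouth 0.41 [0.492 0.271 0.045] [150. 194.]
top flap_edge 0.63 [0.494 0.276 0.046] [148. 194.]
top carton_1_mid 0.61 [ 0.637 -0.206  0.031] [300. 147.]
top push_stick 0.87 [ 0.428 -0.019 -0.002] [243. 214.]
top push_stick 0.34 [ 0.423 -0.141 -0.001] [281. 215.]
top stick_handle 0.68 [ 0.432 -0.017  0.092] [242. 211.]
top stick_face 0.81 [ 0.606 -0.034  0.021] [247. 158.]
top stick_face 0.74 [ 0.429 -0.016 -0.003] [242. 214.]
top wash_bottle 0.57 [ 0.628 -0.351  0.003] [343. 151.]
top sample_jar 0.57 [ 0.423 -0.141 -0.   ] [281. 215.]
top reagent_bottle 0.6 [ 0.704 -0.019  0.002] [242. 130.]
top pump_dispenser 0.62 [0.71  0.115 0.001] [201. 129.]
top steel_cup 0.63 [ 0.354  0.186 -0.001] [180. 238.]
top thermometer 0.52 [ 0.364 -0.132  0.001] [278. 233.]
to
[... 396 characters left out ...]
ndle 0.7 [ 0.428 -0.018  0.085] [261. 211.]
side stick_handle 0.38 [ 0.624 -0.352  0.002] [265. 150.]
side wash_bottle 0.88 [ 0.624 -0.355 -0.   ] [266. 150.]
side sample_jar 0.68 [ 0.424 -0.142 -0.   ] [283. 206.]
side reagent_bottle 0.79 [ 0.706 -0.018  0.007] [189. 194.]
side pump_dispenser 0.72 [ 0.709  0.115 -0.003] [161. 221.]
side steel_cup 0.62 [ 0.36   0.189 -0.002] [240. 293.]
side steel_cup 0.56 [ 0.428 -0.016  0.084] [260. 212.]
side thermometer 0.58 [ 0.368 -0.124  0.001] [296. 216.]
side milk_sample 0.65 [ 0.341 -0.303  0.001] [330. 186.]
1.6 [ 0.23513314 -0.63274416  0.23131176] [9.84218918e-01 1.76955139e-01 8.00434213e-07 1.53938983e-05] [-0.43712042  0.13978346 -1.14094538]
```

View pics/top0.png

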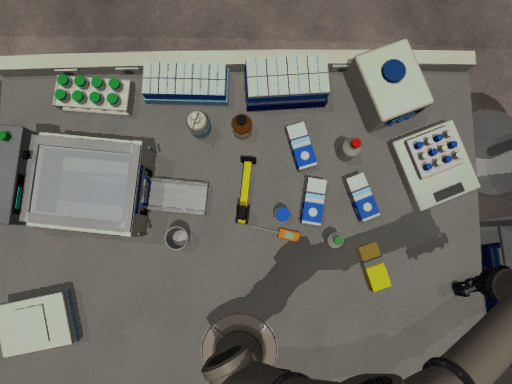

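View pics/side0.png

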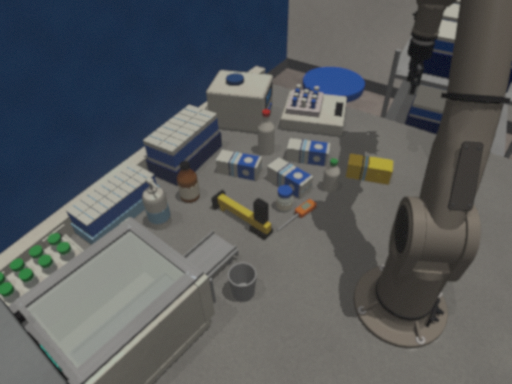

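The three blue-banded cartons show in the top view at (301,146), (314,201) and (363,197). The yellow one at (375,272) is the look-alike, to be left alone. The stick runs from its handle at (242,211) to its pad at (249,160), and the shelf is at (178,196). Next I fit the poses against the masks.

```bash
cat >> h.py <<'E'
from scipy.optimize import minimize
def boxpts(b,x,y,th):
    (x0,x1,y0,y1,z0,z1)=b; P=np.array([[i,j,k] for i in(x0,x1) for j in(y0,y1) for k in(z0,z1)],float)
    R=np.array([[np.cos(th),-np.sin(th),0],[np.sin(th),np.cos(th),0],[0,0,1]]); return P@R.T+[x,y,0]
def render(c,boxes,p,sc=4):
    m=np.zeros((384*sc,512*sc),np.uint8)
    for b in boxes:
        h=cv2.convexHull(px(c,boxpts(b,*p)).astype(np.float32))
        cv2.fillPoly(m,[np.round(h*sc+sc/2-.5).astype(int).reshape(-1,1,2)],1)
    return m
def fit(views,boxes,p0,sc=4):
    big=[(c,cv2.resize(m.astype(np.uint8),None,fx=sc,fy=sc,interpolation=cv2.INTER_NEAREST)) for c,m in views]
    def cost(q):
        p=[q[0],q[1],q[2]/5]; t=0
        for c,m in big:
            r=render(c,boxes,p,sc); t-=(r&m).sum()/max(1,(r|m).sum())
        return t/len(big)
    best=None
    for d in(-.15,0,.15):
        q=np.array([p0[0],p0[1],(p0[2]+d)*5]); S=np.vstack([q,q+[.015,0,0],q+[0,.015,0],q+[0,0,.5]])
        r=minimize(cost,q,method='Nelder-Mead',options=dict(initial_simplex=S,xatol=2e-4,fatol=1e-4))
        if best is None or r.fun<best.fun: best=r
    return np.array([best.x[0],best.x[1],best.x[2]/5]),-best.fun
CART=[(-.0725,.0725,-.03,.03,0,.06)]
STICK=[(-.03,.18,-.012,.012,0,.05),(-.03,.02,-.02,.02,0,.012),(-.02,.02,-.013,.013,.05,.125),(.17,.18,-.025,.025,0,.05)]
SHELF=[(-.18,0,-.05,.05,.035,.045)]
E
python3 - <<'E'
from h import *
v={}
for k in('top','side'):
    c=vision.capture(k)
    for n in('carton_1_mid','push_stick','infeed','chamber'):
        for r in vision.trace(k,n):
            m=r['mask']; ys,xs=np.nonzero(m)
            if len(xs)<20: continue
            u=[xs.mean(),ys.mean()]; w=ray(c,[u],.03)[0]
            print(k,n,round(r['score'],2),m.sum(),np.round(u),w.round(3)); v.setdefault(n,[]).append((k,c,m,w))
for i,(g,a) in enumerate([((.637,-.206,.03),.2),((.49,-.235,.03),0),((.49,-.38,.03),.3)]):
    for ks in(('top',),('side',),('top','side')):
        vs=[(c,m) for k,c,m,w in v.get('carton_1_mid',[]) if k in ks and np.hypot(*(w[:2]-g[:2]))<.06]
        if vs: print('carton',i,ks,len(vs),fit(vs,CART,[*g[:2],a]))
for ks in(('top',),('side',),('top','side')):
    vs=[(c,m) for k,c,m,w in v.get('push_stick',[]) if k in ks and np.hypot(*(w[:2]-[.51,-.025]))<.06]
    if vs: print('stick',ks,len(vs),fit(vs,STICK,[.428,-.016,-.1]))
import pickle
img=cv2.imread('pics/top0.png')
crop=cv2.resize(img[110:260,130:400],None,fx=2.9,fy=2.9,interpolation=cv2.INTER_CUBIC); cv2.imwrite('pics/crop1.png',crop)
E
```

```text
top carton_1_mid 0.84 944 [301. 146.] [ 0.643 -0.207  0.03 ]
top carton_1_mid 0.63 240 [281. 214.] [ 0.424 -0.141  0.03 ]
top push_stick 0.67 627 [244. 190.] [ 0.502 -0.025  0.03 ]
top infeed 0.9 16352 [ 86. 183.] [0.531 0.481 0.03 ]
top chamber 0.91 16340 [ 86. 183.] [0.531 0.481 0.03 ]
side carton_1_mid 0.93 1040 [239. 164.] [ 0.637 -0.206  0.03 ]
side push_stick 0.69 1127 [247. 213.] [ 0.485 -0.032  0.03 ]
side infeed 0.64 26354 [112. 311.] [0.582 0.422 0.03 ]
side chamber 0.56 26593 [112. 311.] [0.582 0.421 0.03 ]
carton 0 ('top',) 1 (array([ 0.64220999, -0.20655157,  0.27965144]), np.float64(0.9225688073394496))
carton 0 ('side',) 1 (array([ 0.63812018, -0.20595563,  0.31098444]), np.float64(0.9401041666666666))
carton 0 ('top', 'side') 2 (array([ 0.64071516, -0.20670005,  0.27733712]), np.float64(0.9230451732297886))
stick ('top',) 1 (array([ 0.43008826, -0.01595926, -0.12018741]), np.float64(0.8776932826362485))
stick ('side',) 1 (array([ 0.42781942, -0.01247271, -0.17857142]), np.float64(0.7864665613480779))
stick ('top', 'side') 2 (array([ 0.42946721, -0.01593056, -0.12181615]), np.float64(0.8258870081915554))
```

View pics/crop1.png

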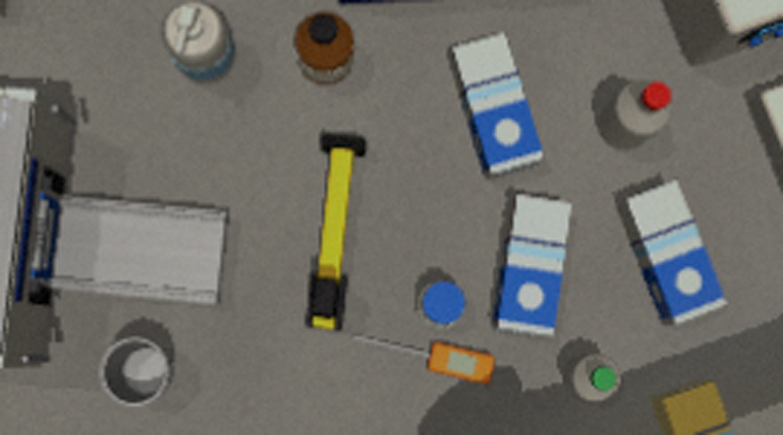

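```bash
python3 - <<'E'
from h import *
c={k:vision.capture(k) for k in('top','side')}
def gc(k,boxes,p,col=None):
    m0=render(c[k],boxes,p,1); n=lambda s:np.ones((s,s),np.uint8)
    g=np.full(m0.shape,cv2.GC_BGD,np.uint8); g[cv2.dilate(m0,n(13))>0]=cv2.GC_PR_BGD; g[m0>0]=cv2.GC_PR_FGD; g[cv2.erode(m0,n(9))>0]=cv2.GC_FGD
    cv2.grabCut(np.ascontiguousarray(c[k]['frame'][:,:,::-1]),g,None,np.zeros((1,65)),np.zeros((1,65)),6,cv2.GC_INIT_WITH_MASK)
    return ((g==1)|(g==3)).astype(np.uint8)
cr=lambda L:np.array(L,float)/2.9-.5+.5/2.9+[130,110]
P=dict(A=[(450,47),(502,32),(542,155),(490,173)],B=[(515,190),(572,202),(555,334),(497,327)],C=[(625,190),(677,180),(726,300),(676,322)])
ov={k:c[k]['frame'][:,:,::-1].copy() for k in c}
for n,L in P.items():
    w=ray(c['top'],cr(L),.06); e=(w[0]+w[1]-w[2]-w[3])/2; p0=[*w.mean(0)[:2],np.arctan2(e[1],e[0])]
    print(n,'corners',np.round(p0,3),'len',np.linalg.norm(e).round(3),'wid',np.linalg.norm(w[0]-w[1]).round(3))
    for ks in(('top',),('side',),('top','side')):
        print('  ',ks,*fit([(c[k],gc(k,CART,p0)) for k in ks],CART,p0))
w=ray(c['top'],cr([(65,200),(228,208),(217,303),(55,290)]),.045); print('shelf',w.round(3))
e=(w[0]-w[1]+w[3]-w[2])/2; th=np.arctan2(e[1],e[0]); o=(w[1]+w[2])/2; o=o[:2]+.18*np.array([np.cos(th),np.sin(th)]); print('chamber guess',o,th)
for ks in(('top',),('side',)):
    print(ks,*fit([(c[k],gc(k,SHELF,[*o,th])) for k in ks],SHELF,[*o,th]))
vision.trace
for k in c:
    r=vision.trace(k,'chamber')
    if r: print(k,'chamber full',*fit([(c[k],r[0]['mask'])],[(0,.4,-.135,.135,0,.21),(-.18,0,-.05,.05,0,.045),(.3,.4,-.135,.135,0,.26)],[*o,th],2))
big=cv2.resize(c['top']['frame'][165:230,120:225,::-1],None,fx=7,fy=7,interpolation=cv2.INTER_CUBIC)
cv2.imwrite('pics/shelf.png',big)
print(sensors.observe()['time'])
E
```

```text
A corners [ 0.64  -0.204  0.282] len 0.143 wid 0.059
   ('top',) [ 0.64874447 -0.21161851  0.2804623 ] 0.829992666829626
   ('side',) [ 0.64211869 -0.20307005  0.27739643] 0.8818548839295727
   ('top', 'side') [ 0.64388998 -0.2050157   0.27892913] 0.8459538944715475
B corners [ 0.464 -0.242 -0.157] len 0.146 wid 0.063
   ('top',) [ 0.46422414 -0.24411719 -0.1982272 ] 0.8774914622787954
   ('side',) [ 0.46734794 -0.23690703 -0.18176998] 0.8034637464421824
   ('top', 'side') [ 0.46464483 -0.24158121 -0.17747971] 0.8199603893446044
C corners [ 0.478 -0.395  0.345] len 0.146 wid 0.058
   ('top',) [ 0.47489265 -0.39601928  0.33773815] 0.8648293212876665
   ('side',) [ 0.47993971 -0.38798203  0.4077649 ] 0.915809453832966
   ('top', 'side') [ 0.47525209 -0.39396007  0.35719416] 0.8588592186586299
shelf [[0.541 0.265 0.045]
 [0.53  0.088 0.045]
 [0.427 0.1   0.045]
 [0.444 0.275 0.045]]
chamber guess [0.492795   0.27340895] 1.4916371961280745
('top',) [0.49708027 0.27532192 1.45814459] 0.9648460973492688
('side',) [0.50103582 0.27645824 1.42446259] 0.8178864794907689
top chamber full [0.49720327 0.28048045 1.46530435] 0.978744282242116
side chamber full [0.49637891 0.27653505 1.5030969 ] 0.9626101778340883
2.3
```

View pics/shelf.png

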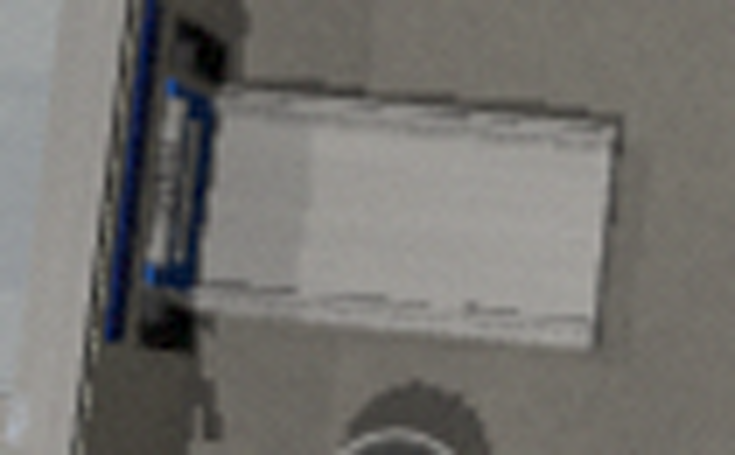

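Call:
{"op": "step_arm", "data": {"rows": [[[0.0388,-0.0176,0,0,0,0,0],[0.0388,-0.0176,0,0,0,0,0],[0.0388,-0.0176,0,0,0,0,0],[0.0388,-0.0176,0,0,0,0,0],[0.0388,-0.0176,0,0,0,0,0],[0.0388,-0.0176,0,0,0,0,0],[0.0388,-0.0176,0,0,0,0,0],[0.0388,-0.0176,0,0,0,0,0]]], "force": 50}}

```text
time: 3.1
ee_pos: [0.4781, -0.3913, 0.2315]
ee_rot: [0.984, 0.177, 0.0, 0.0]
force: [1.0, -0.0, 0.3]
finger_gap: 0.998
```

```bash
cat >> h.py <<'E'
from scipy.spatial.transform import Rotation as Ro
def go(x,y,z,yaw):
    "tool-frame shift and turn left to a tool-down pose with tool-x at yaw (mod pi)"
    s=sensors.observe(); R=Ro.from_quat(s['ee_rot']); M=R.as_matrix()
    t=M.T@(np.array([x,y,z])-s['ee_pos']); cur=np.arctan2(M[1,0],M[0,0]); d=(yaw-cur+np.pi/2)%np.pi-np.pi/2
    print('t',round(s['time'],2),'pos',s['ee_pos'].round(4),'yaw',cur.round(4),'q7',s['q'].round(2),'tilt',np.round(M[:,2],4),'F',s['force'].round(2),'gap',s['finger_gap'])
    print('shift',t.round(4),'dyaw(world)',round(d,4),'-> tool z turn',round(-d,4))
E
python3 - <<'E'
from h import *
go(.476,-.393,.021,.35)
c=vision.capture('top')
w=ray(c,np.array([(225,90),(615,120),(595,345),(195,305)])/7-.43+[120,165],.051);print(w.round(4))
for a,b in((1,0),(2,3)): print(np.arctan2(*(w[a]-w[b])[[1,0]]*-1))
E
```

```text
t 3.1 pos [ 0.4781 -0.3913  0.2315] yaw 0.3556 q7 [ 0.65  0.39 -0.08  1.69  0.04  1.06 -0.66] tilt [ 3.e-04 -3.e-04 -1.e+00] F [ 0.99 -0.03  0.34] gap 0.9977956927574356
shift [-0.0026  0.0007  0.2105] dyaw(world) -0.0056 -> tool z turn 0.0056
[[0.5444 0.2647 0.051 ]
 [0.5282 0.0899 0.051 ]
 [0.4279 0.0993 0.051 ]
 [0.4482 0.2775 0.051 ]]
1.4786558570413897
1.4571156788432402
```

Call:
{"op": "step_arm", "data": {"rows": [[[-0.0026,0.0007,0.042,0,0,0,0],[0,0,0.042,0,0,0,0],[0,0,0.042,0,0,0,0],[0,0,0.042,0,0,0,0],[0,0,0.032,0,0,0,0],[0,0,0.0105,0,0,0,0],[0,0,0,0,0,0,1],[0,0,0,0,0,0,1]]], "force": 50}}

```text
time: 3.95
ee_pos: [0.4758, -0.395, 0.0224]
ee_rot: [0.984, 0.177, 0.001, 0.001]
force: [-5.1, 0.8, 27.9]
finger_gap: 0.696
```

Call:
{"op": "step_arm", "data": {"rows": [[[0,0,0,0,0,0,1],[0,0,0,0,0,0,1],[0,0,-0.02,0,0,0,1],[0,0,-0.02,0,0,0,1],[0,0,0,0,0,0,1],[0,0,0,0,0,0,1],[0,0,0,0,0,0,1],[0,0,0,0,0,0,1]]]}}

```text
time: 4.75
ee_pos: [0.4742, -0.3937, 0.0598]
ee_rot: [0.984, 0.177, -0.001, -0.001]
force: [0.5, 0.1, -2.3]
finger_gap: 0.698
```

```bash
python3 - <<'E'
from h import *
go(.476,-.393,.021,.35)
F=[]
for i in range(6):
    vision.capture('side'); s=sensors.observe(); F.append(np.r_[s['force'],s['ft_torque']])
print(np.round(F,2))
E
```

```text
t 4.75 pos [ 0.4742 -0.3937  0.0598] yaw 0.3558 q7 [ 0.65  0.59 -0.08  1.82  0.06  0.74 -0.68] tilt [-0.0015  0.0011 -1.    ] F [ 0.51  0.09 -2.29] gap 0.6978990783873755
shift [0.002  0.     0.0388] dyaw(world) -0.0058 -> tool z turn 0.0058
[[-0.78  0.09 -2.27 -0.01  0.01 -0.06]
 [ 0.52 -0.34 -2.96  0.02  0.01 -0.04]
 [-0.12  0.64 -2.31 -0.04 -0.04 -0.  ]
 [-1.02 -0.39 -2.08  0.03  0.01 -0.07]
 [ 0.04  0.44 -2.26 -0.04  0.03 -0.02]
 [-0.47 -0.85 -2.26  0.02  0.02 -0.01]]
```

Call:
{"op": "step_arm", "data": {"rows": [[[0,0,0.02,0,0,0,1],[0,0,0.017,0,0,0,1],[0,0,0,0,0,0,1],[0,0,0,0,0,0,0],[0,0,0,0,0,0,0],[0,0,-0.02,0,0,0,0],[0,0,-0.05,0,0,0,0],[0,0,-0.05,0,0,0,0]]]}}

```text
time: 5.85
ee_pos: [0.4743, -0.3937, 0.145]
ee_rot: [0.984, 0.177, -0.001, -0.001]
force: [0.9, -0.6, 1.0]
finger_gap: 0.998
```

```bash
python3 - <<'E'
from h import *
go(.465,-.2415,.021,-.175)
E
```

```text
t 5.85 pos [ 0.4743 -0.3937  0.145 ] yaw 0.356 q7 [ 0.65  0.47 -0.08  1.77  0.05  0.9  -0.67] tilt [-0.0013  0.001  -1.    ] F [ 0.92 -0.57  1.04] gap 0.9980179262944465
shift [ 0.0444 -0.1457  0.1242] dyaw(world) -0.531 -> tool z turn 0.531
```

Call:
{"op": "step_arm", "data": {"rows": [[[0.0111,-0.0364,0,0,0,0,0],[0.0111,-0.0364,0,0,0,0,0],[0.0111,-0.0364,0,0,0,0,0],[0.0111,-0.0364,0,0,0,0,0],[0,0,0,0,0,0.133,0],[0,0,0,0,0,0.133,0],[0,0,0,0,0,0.133,0],[0,0,0,0,0,0.132,0]]]}}

```text
time: 6.65
ee_pos: [0.466, -0.2422, 0.1446]
ee_rot: [0.996, -0.09, 0.001, 0.0]
force: [-0.6, 0.0, 0.2]
finger_gap: 0.998
```

```bash
python3 - <<'E'
from h import *
go(.465,-.2415,.021,-.175)
E
```

```text
t 6.65 pos [ 0.466  -0.2422  0.1446] yaw -0.1804 q7 [ 0.38  0.34 -0.02  1.99  0.01  0.81 -1.4 ] tilt [ 1.3e-03 -4.0e-04 -1.0e+00] F [-0.56  0.02  0.15] gap 0.9984000233996472
shift [-0.0013 -0.0005  0.1236] dyaw(world) 0.0054 -> tool z turn -0.0054
```

Call:
{"op": "step_arm", "data": {"rows": [[[0,0,0.04,0,0,0,0],[0,0,0.04,0,0,0,0],[0,0,0.03,0,0,0,0],[0,0,0.0125,0,0,0,0],[0,0,0,0,0,0,0],[0,0,0,0,0,0,1],[0,0,0,0,0,0,1],[0,0,0,0,0,0,1]]]}}

```text
time: 7.45
ee_pos: [0.4672, -0.2427, 0.0232]
ee_rot: [0.996, -0.088, 0.002, 0.0]
force: [-0.7, 0.4, 6.6]
finger_gap: 0.697
```

Call:
{"op": "step_arm", "data": {"rows": [[[0,0,0,0,0,0,1],[0,0,0,0,0,0,1],[0,0,-0.02,0,0,0,1],[0,0,-0.02,0,0,0,1],[0,0,0,0,0,0,1],[0,0,0,0,0,0,1],[0,0,0,0,0,0,1],[0,0,0,0,0,0,1]]]}}

```text
time: 8.25
ee_pos: [0.465, -0.2419, 0.0603]
ee_rot: [0.996, -0.087, -0.001, -0.0]
force: [-0.3, -1.0, -4.6]
finger_gap: 0.695
```

```bash
python3 - <<'E'
from h import *
go(.465,-.2415,.022,-.175)
F=[]
for i in range(5):
    vision.capture('side'); s=sensors.observe(); F.append(np.r_[s['force'],s['ft_torque']])
print(np.round(F,2))
go(.641,-.2065,.1,.279)
E
```

```text
t 8.25 pos [ 0.465  -0.2419  0.0603] yaw -0.1752 q7 [ 0.38  0.47 -0.02  2.05  0.02  0.63 -1.4 ] tilt [-1.8e-03  7.0e-04 -1.0e+00] F [-0.26 -1.   -4.58] gap 0.6946460975710325
shift [ 0.     -0.0004  0.0383] dyaw(world) 0.0002 -> tool z turn -0.0002
[[ 0.82 -0.69 -4.7   0.02 -0.01  0.02]
 [-0.11 -0.66 -5.73  0.04 -0.05 -0.  ]
 [-0.12 -0.05 -5.25 -0.02 -0.01 -0.08]
 [ 0.68  0.2  -4.9   0.03 -0.03 -0.03]
 [ 0.59  0.13 -5.17  0.01 -0.03 -0.04]]
t 8.5 pos [ 0.4656 -0.2422  0.061 ] yaw -0.1752 q7 [ 0.38  0.47 -0.02  2.05  0.02  0.63 -1.4 ] tilt [-5.e-04  2.e-04 -1.e+00] F [ 0.59  0.13 -5.17] gap 0.6915234589256433
shift [ 0.1665 -0.0657 -0.0391] dyaw(world) 0.4542 -> tool z turn -0.4542
```

Carton B weighs about 5.1 N, so it is the full one; C was about 2.3 N. I'm carrying B to the shelf.

Call:
{"op": "step_arm", "data": {"rows": [[[0,0,-0.045,0,0,0,1],[0,0,-0.045,0,0,0,1],[0,0,-0.045,0,0,0,1],[-0.0085,-0.048,0,0,0,0,1],[-0.0085,-0.048,0,0,0,0,1],[-0.0085,-0.048,0,0,0,0,1],[-0.0085,-0.048,0,0,0,0,1],[-0.0085,-0.048,0,0,0,0,1]]]}}

```text
time: 9.3
ee_pos: [0.4652, 0.0032, 0.1964]
ee_rot: [0.996, -0.088, 0.0, 0.0]
force: [2.0, 0.4, -6.5]
finger_gap: 0.697
```

Call:
{"op": "step_arm", "data": {"rows": [[[0,0,0,0,0,-0.148,1],[0,0,0,0,0,-0.148,1],[0,0,0,0,0,-0.148,1],[0,0,0,0,0,-0.148,1],[0,0,0,0,0,-0.148,1],[0,0,0,0,0,-0.148,1],[0,0,0,0,0,-0.148,1],[0,0,0,0,0,-0.148,1]]]}}

```text
time: 10.1
ee_pos: [0.4654, 0.0014, 0.1961]
ee_rot: [0.874, 0.486, -0.0, -0.0]
force: [0.7, -0.0, -5.6]
finger_gap: 0.697
```

```bash
python3 - <<'E'
from h import *
go(.4865,.182,.195,1.465)
E
```

```text
t 10.1 pos [0.4654 0.0014 0.1961] yaw 1.0147 q7 [ 0.16  0.19 -0.33  2.06  0.08  0.9  -0.77] tilt [-5.e-04 -2.e-04 -1.e+00] F [ 0.74 -0.05 -5.58] gap 0.6974456458264214
shift [ 0.1646 -0.0774  0.001 ] dyaw(world) 0.4503 -> tool z turn -0.4503
```

Call:
{"op": "step_arm", "data": {"rows": [[[0,0,0,0,0,-0.1126,1],[0,0,0,0,0,-0.1126,1],[0,0,0,0,0,-0.1126,1],[0,0,0,0,0,-0.1126,1],[0.0454,0.0005,0,0,0,0,1],[0.0454,0.0005,0,0,0,0,1],[0.0454,0.0005,0,0,0,0,1],[0.0454,0.0005,0,0,0,0,1]]]}}

```text
time: 10.9
ee_pos: [0.4879, 0.183, 0.1962]
ee_rot: [0.746, 0.666, -0.0, 0.0]
force: [2.3, 0.4, -4.9]
finger_gap: 0.694
```

```bash
python3 - <<'E'
from h import *
go(.4865,.182,.068,1.465)
c=shot('top','t1')
i=cv2.resize(c['frame'][150:250,110:270,::-1],None,fx=4.5,fy=4.5,interpolation=cv2.INTER_CUBIC)
cv2.imwrite('pics/t1c.png',i)
E
```

```text
t 10.9 pos [0.4879 0.183  0.1962] yaw 1.4582 q7 [-0.08  0.3  -0.48  1.93  0.17  0.95 -0.75] tilt [-0.e+00 -4.e-04 -1.e+00] F [ 2.29  0.37 -4.94] gap 0.6935599611328013
shift [-0.0011 -0.0012  0.1282] dyaw(world) 0.0068 -> tool z turn -0.0068
```

View pics/t1c.png

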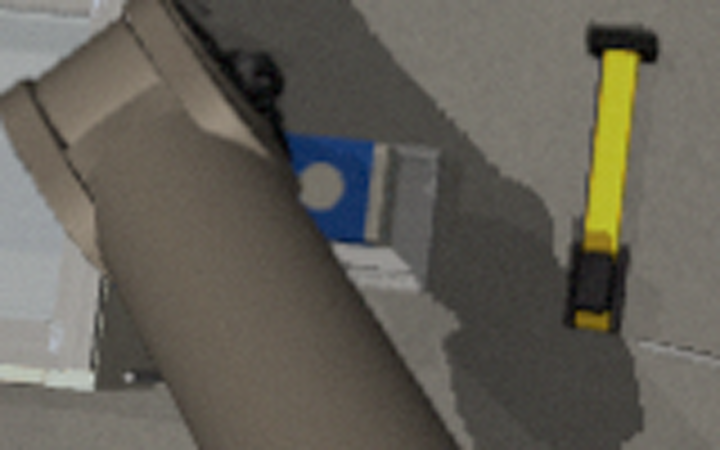

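Call:
{"op": "step_arm", "data": {"rows": [[[-0.0011,-0.0012,0.02,0,0,-0.0068,1],[0,0,0.02,0,0,0,1],[0,0,0.02,0,0,0,1],[0,0,0.02,0,0,0,1],[0,0,0,0,0,0,1],[0,0,0,0,0,0,1],[0,0,0,0,0,0,1],[0,0,0,0,0,0,1]]]}}

```text
time: 11.75
ee_pos: [0.4875, 0.1811, 0.1175]
ee_rot: [0.743, 0.669, 0.001, 0.0]
force: [-0.2, 0.6, -5.2]
finger_gap: 0.7
```

```bash
python3 - <<'E'
from h import *
go(.4865,.182,.068,1.465)
c=shot('side','s1')
i=cv2.resize(c['frame'][150:384,60:360,::-1],None,fx=2.5,fy=2.5,interpolation=cv2.INTER_CUBIC)
cv2.imwrite('pics/s1c.png',i)
E
```

```text
t 11.75 pos [0.4875 0.1811 0.1175] yaw 1.4658 q7 [-0.11  0.41 -0.45  2.    0.25  0.78 -0.81] tilt [ 2.1e-03  7.0e-04 -1.0e+00] F [-0.23  0.65 -5.17] gap 0.6999037954320895
shift [ 0.0008 -0.0012  0.0495] dyaw(world) -0.0008 -> tool z turn 0.0008
```

View pics/s1c.png

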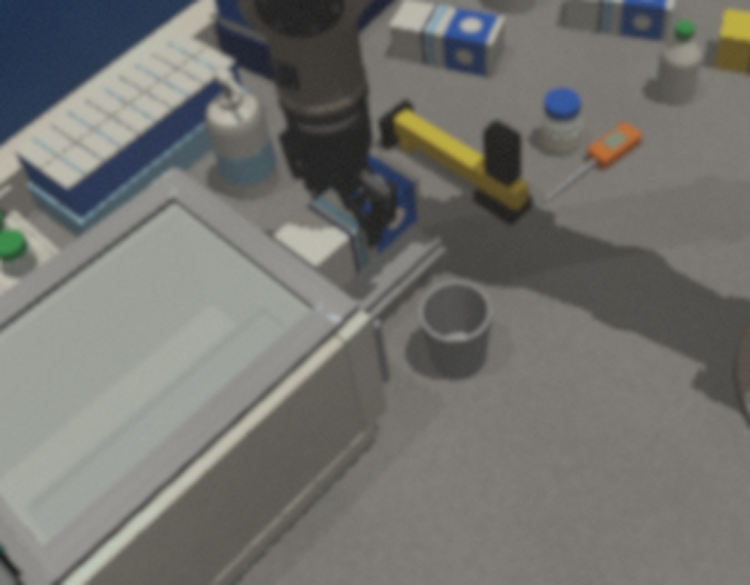

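Call:
{"op": "step_arm", "data": {"rows": [[[0.0008,-0.001,0.015,0,0,0,1],[0,0,0.015,0,0,0,1],[0,0,0.01,0,0,0,1],[0,0,0.006,0,0,0,1],[0,0,0.003,0,0,0,1],[0,0,0,0,0,0,1],[0,0,0,0,0,0,1],[0,0,0,0,0,0,1]]]}}

```text
time: 12.6
ee_pos: [0.486, 0.1818, 0.0682]
ee_rot: [0.743, 0.669, 0.0, 0.0]
force: [-3.2, -2.5, 6.4]
finger_gap: 0.693
```

Call:
{"op": "step_arm", "data": {"rows": [[[0,0,0,0,0,0,0],[0,0,0,0,0,0,0],[0,0,0,0,0,0,0],[0,0,-0.02,0,0,0,0],[0,0,-0.04,0,0,0,0],[0,0,-0.04,0,0,0,0],[0,0,-0.03,0,0,0,0],[0,0,0,0,0,0,0]]]}}

```text
time: 13.4
ee_pos: [0.4885, 0.1832, 0.2018]
ee_rot: [0.743, 0.669, 0.004, 0.002]
force: [0.5, 0.4, -1.0]
finger_gap: 0.995
```

```bash
python3 - <<'E'
from h import *
go(.429,-.016,.2,-.12)
E
```

```text
t 13.4 pos [0.4885 0.1832 0.2018] yaw 1.4658 q7 [-0.07  0.29 -0.48  1.93  0.17  0.95 -0.74] tilt [ 0.0082  0.0031 -1.    ] F [ 0.52  0.43 -0.99] gap 0.994610431091895
shift [-0.2043 -0.0383  0.0007] dyaw(world) 1.5558 -> tool z turn -1.5558
```

Call:
{"op": "step_arm", "data": {"rows": [[[-0.0408,-0.0077,0,0,0,0,0],[-0.0408,-0.0077,0,0,0,0,0],[-0.0408,-0.0077,0,0,0,0,0],[-0.0408,-0.0077,0,0,0,0,0],[-0.0408,-0.0077,0,0,0,0,0],[0,0,0,0,0,0.144,0],[0,0,0,0,0,0.144,0],[0,0,0,0,0,0.144,0]]]}}

```text
time: 14.2
ee_pos: [0.4258, -0.0177, 0.1967]
ee_rot: [0.871, 0.491, -0.0, -0.0]
force: [0.4, 0.7, -0.1]
finger_gap: 1.002
```

Call:
{"op": "step_arm", "data": {"rows": [[[0,0,0,0,0,0.144,0],[0,0,0,0,0,0.144,0],[0,0,0,0,0,0.144,0],[0,0,0,0,0,0.144,0],[0,0,0,0,0,0.144,0],[0,0,0,0,0,0.144,0],[0,0,0,0,0,0.144,0],[0,0,0,0,0,0.144,0]]]}}

```text
time: 15.0
ee_pos: [0.4258, -0.0172, 0.1966]
ee_rot: [0.998, -0.062, -0.0, 0.0]
force: [0.2, -1.2, 0.2]
finger_gap: 0.998
```

```bash
python3 - <<'E'
from h import *
go(.429,-.0165,.072,-.118)
c=shot('top','t2')
i=cv2.resize(c['frame'][150:250,110:270,::-1],None,fx=4.5,fy=4.5,interpolation=cv2.INTER_CUBIC)
cv2.imwrite('pics/t2c.png',i)
E
```

```text
t 15.0 pos [ 0.4258 -0.0172  0.1966] yaw -0.1238 q7 [ 0.13  0.12 -0.25  2.14  0.04  0.88 -1.84] tilt [-8.e-04 -2.e-04 -1.e+00] F [ 0.2  -1.17  0.16] gap 0.9977467973464842
shift [ 0.0032 -0.0011  0.1246] dyaw(world) 0.0058 -> tool z turn -0.0058
```

View pics/t2c.png

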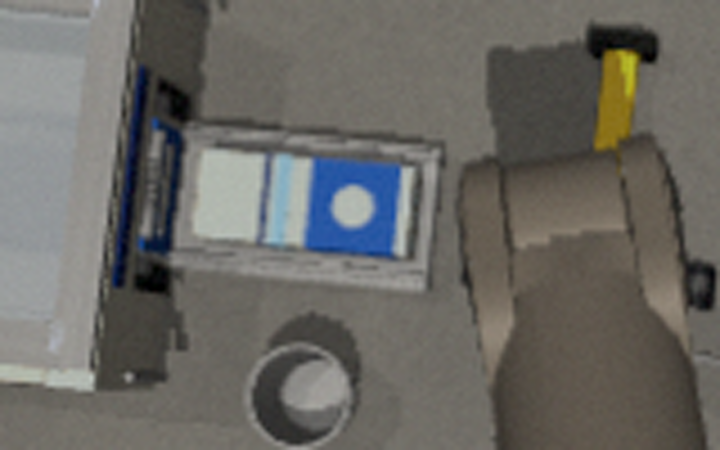

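The carton lies centred between the rails, at crop (195–415, 150–257). Next I take the stick.

Call:
{"op": "step_arm", "data": {"rows": [[[0.003,0,0.04,0,0,0,0],[0,0,0.04,0,0,0,0],[0,0,0.03,0,0,0,0],[0,0,0.014,0,0,0,0],[0,0,0,0,0,0,1],[0,0,0,0,0,0,1],[0,0,0,0,0,0,1],[0,0,0,0,0,0,1]]], "force": 80}}

```text
time: 15.85
ee_pos: [0.4299, -0.0175, 0.0742]
ee_rot: [0.998, -0.059, 0.001, -0.0]
force: [-0.2, 0.0, 0.8]
finger_gap: 0.332
```

```bash
python3 - <<'E'
from h import *
go(.429,-.0165,.072,-.118)
E
```

```text
t 15.85 pos [ 0.4299 -0.0175  0.0742] yaw -0.1177 q7 [ 0.09  0.33 -0.23  2.24  0.13  0.58 -1.92] tilt [ 0.0022  0.     -1.    ] F [-0.23  0.    0.8 ] gap 0.33194178764752624
shift [-0.001  -0.0009  0.0022] dyaw(world) -0.0003 -> tool z turn 0.0003
```

Call:
{"op": "step_arm", "data": {"rows": [[[0,0,-0.02,0,0,0,1],[0,0,-0.04,0,0,0,1],[0,0,-0.04,0,0,0,1],[0,0,-0.04,0,0,0,1],[0.018,0.029,0,0,0,0,1],[0.018,0.029,0,0,0,0,1],[0,0,0,0,0,-0.14,1],[0,0,0,0,0,-0.14,1]]]}}

```text
time: 16.65
ee_pos: [0.4578, -0.0805, 0.2136]
ee_rot: [0.997, 0.083, 0.0, 0.0]
force: [-0.2, 1.4, -3.5]
finger_gap: 0.294
```

Call:
{"op": "step_arm", "data": {"rows": [[[0,0,0,0,0,-0.145,1],[0,0,0,0,0,-0.145,1],[0,0,0,0,0,-0.145,1],[0,0,0,0,0,-0.145,1],[0,0,0,0,0,-0.145,1],[0,0,0,0,0,-0.145,1],[0,0,0,0,0,-0.145,1],[0,0,0,0,0,-0.145,1]]]}}

```text
time: 17.45
ee_pos: [0.4575, -0.0794, 0.2136]
ee_rot: [0.787, 0.616, -0.0, 0.0]
force: [-0.7, 0.4, -3.6]
finger_gap: 0.289
```

```bash
python3 - <<'E'
from h import *
go(.4587,-.0795,.1235,1.465)
E
```

```text
t 17.45 pos [ 0.4575 -0.0794  0.2136] yaw 1.3283 q7 [ 0.36  0.17 -0.36  2.04  0.07  0.94 -0.28] tilt [ 1.e-04 -4.e-04 -1.e+00] F [-0.75  0.39 -3.59] gap 0.2892170823404703
shift [0.0002 0.0011 0.0901] dyaw(world) 0.1367 -> tool z turn -0.1367
```

Call:
{"op": "step_arm", "data": {"rows": [[[0,0.001,0,0,0,-0.137,1],[0,0,0.02,0,0,0,1],[0,0,0.02,0,0,0,1],[0,0,0.02,0,0,0,1],[0,0,0,0,0,0,1],[0,0,0,0,0,0,1],[0,0,0,0,0,0,1],[0,0,0,0,0,0,1]]]}}

```text
time: 18.25
ee_pos: [0.4597, -0.0797, 0.1544]
ee_rot: [0.746, 0.667, 0.001, 0.001]
force: [-1.0, 0.4, -3.1]
finger_gap: 0.296
```

```bash
python3 - <<'E'
from h import *
go(.4587,-.0795,.1235,1.465)
c=shot('top','t3'); d=shot('side','s3')
i=cv2.resize(c['frame'][150:250,110:270,::-1],None,fx=4,fy=4,interpolation=cv2.INTER_CUBIC)
j=cv2.resize(d['frame'][170:290,150:310,::-1],None,fx=4,fy=4,interpolation=cv2.INTER_CUBIC)[:,:]
cv2.imwrite('pics/t3c.png',cv2.resize(np.vstack([i,j]),None,fx=.68,fy=.68,interpolation=cv2.INTER_AREA))
for n in('stick_face','stick_handle'):
    for k in('top','side'):
        print(n,k,[(round(r['score'],2),np.round(r['centre'],3)) for r in vision.mark_of(k,n)])
E
```

```text
t 18.25 pos [ 0.4597 -0.0797  0.1544] yaw 1.459 q7 [ 0.36  0.26 -0.36  2.1   0.13  0.81 -0.2 ] tilt [ 2.e-03 -4.e-04 -1.e+00] F [-0.96  0.37 -3.06] gap 0.2957533364939109
shift [ 0.0001 -0.0011  0.0309] dyaw(world) 0.006 -> tool z turn -0.006
stick_face top [(0.87, array([0.477, 0.1  , 0.102]))]
stick_face side [(0.66, array([0.48 , 0.099, 0.104]))]
stick_handle top []
stick_handle side [(0.86, array([ 0.458, -0.077,  0.163]))]
```

View pics/t3c.png

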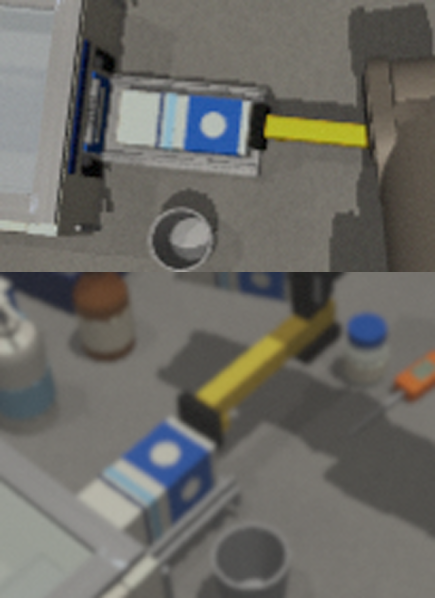

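Call:
{"op": "step_arm", "data": {"rows": [[[0,-0.001,0.016,0,0,-0.004,1],[0,0,0.016,0,0,0,1],[0,0,0,0,0,0,1],[0.012,0,0,0,0,0,1],[0.016,0,0,0,0,0,1],[0.016,0,0,0,0,0,1],[0.016,0,0,0,0,0,1],[0,0,0,0,0,0,1]]]}}

```text
time: 19.35
ee_pos: [0.4651, -0.0181, 0.1222]
ee_rot: [0.743, 0.669, 0.0, 0.0]
force: [-0.0, 0.2, -2.4]
finger_gap: 0.294
```

```bash
python3 - <<'E'
from h import *
# handle goal: chamber x=-0.088
go(.4965-.088*.1056,.2765-.088*.9944,.1225,1.465)
E
```

```text
t 19.35 pos [ 0.4651 -0.0181  0.1222] yaw 1.4654 q7 [ 0.23  0.31 -0.38  2.12  0.17  0.73 -0.36] tilt [ 1.3e-03 -1.0e-04 -1.0e+00] F [-0.05  0.23 -2.45] gap 0.2941578725886686
shift [ 2.083e-01  2.000e-04 -2.000e-04] dyaw(world) -0.0004 -> tool z turn 0.0004
```

Call:
{"op": "step_arm", "data": {"rows": [[[0.016,0,0,0,0,0,1],[0.018,0,0,0,0,0,1],[0.018,0,0,0,0,0,1],[0.018,0,0,0,0,0,1],[0.018,0,0,0,0,0,1],[0.018,0,0,0,0,0,1],[0.018,0,0,0,0,0,1],[0.016,0,0,0,0,0,1]]]}}

```text
time: 20.15
ee_pos: [0.4795, 0.1185, 0.1218]
ee_rot: [0.745, 0.668, -0.001, 0.001]
force: [0.7, -6.6, -1.0]
finger_gap: 0.296
```

```bash
python3 - <<'E'
from h import *
go(.4965-.088*.1056,.2765-.088*.9944,.1225,1.465)
d=shot('side','s4')
j=cv2.resize(d['frame'][170:384,20:320,::-1],None,fx=2.5,fy=2.5,interpolation=cv2.INTER_CUBIC)
cv2.imwrite('pics/s4c.png',j)
E
```

```text
t 20.15 pos [0.4795 0.1185 0.1218] yaw 1.4618 q7 [-0.02  0.36 -0.42  2.06  0.21  0.77 -0.67] tilt [-3.e-04 -2.e-03 -1.e+00] F [ 0.67 -6.58 -0.95] gap 0.29619298129005905
shift [ 0.0709 -0.     -0.0008] dyaw(world) 0.0032 -> tool z turn -0.0032
```

View pics/s4c.png

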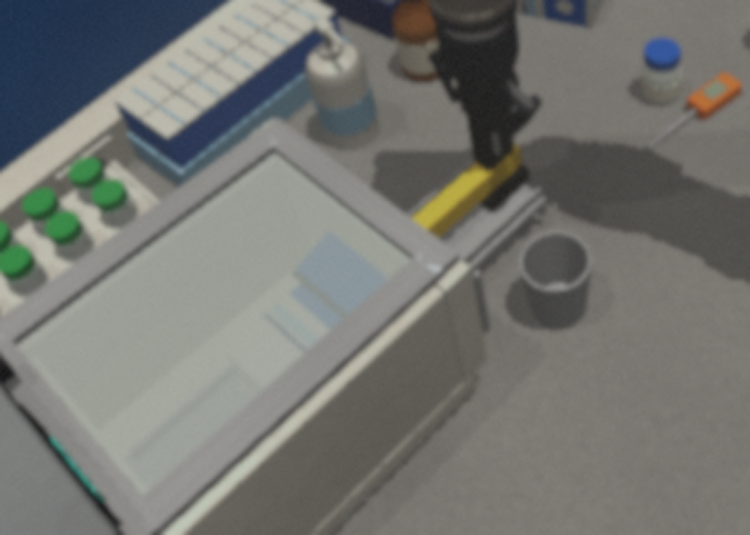

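The carton is going in, seen through the window at (320,300). I push on to the end.

Call:
{"op": "step_arm", "data": {"rows": [[[0.014,0,0,0,0,0,1],[0.014,0,0,0,0,0,1],[0.014,0,0,0,0,0,1],[0.014,0,0,0,0,0,1],[0.01,0,0,0,0,0,1],[0.008,0,0,0,0,0,1],[0,0,0,0,0,0,1],[0,0,0,0,0,0,1]]]}}

```text
time: 21.0
ee_pos: [0.4874, 0.1938, 0.1213]
ee_rot: [0.744, 0.668, 0.001, -0.0]
force: [0.7, 2.3, -6.1]
finger_gap: 0.302
```

```bash
python3 - <<'E'
from h import *
go(.4965-.085*.1056,.2765-.085*.9944,.1225,1.465)
c=vision.capture('top')
for n in('stick_handle',): print([(round(r['score'],2),np.round(r['centre'],3)) for r in vision.mark_of('top',n)])
for k in('top','side'):
    vision.capture(k); print(k,[(round(r['score'],2),np.round(r['centre'],3)) for r in vision.mark_of(k,'carton_1_mid')])
E
```

```text
t 21.0 pos [0.4874 0.1938 0.1213] yaw 1.4637 q7 [-0.15  0.4  -0.43  1.99  0.23  0.79 -0.81] tilt [ 3.0e-04  1.5e-03 -1.0e+00] F [ 0.7   2.26 -6.12] gap 0.30161480510465916
shift [-0.0018  0.0003 -0.0012] dyaw(world) 0.0013 -> tool z turn -0.0013
[(0.55, array([0.488, 0.191, 0.138]))]
top [(0.56, array([ 0.639, -0.205,  0.028]))]
side [(0.95, array([ 0.64 , -0.208,  0.03 ]))]
```

Call:
{"op": "step_arm", "data": {"rows": [[[-0.01,0,0,0,0,0,1],[-0.02,0,0,0,0,0,1],[-0.02,0,0,0,0,0,1],[-0.02,0,0,0,0,0,1],[-0.025,0,0,0,0,0,1],[-0.025,0,0,0,0,0,1],[-0.025,0,0,0,0,0,1],[-0.02,0,0,0,0,0,1]]]}}

```text
time: 22.1
ee_pos: [0.4694, 0.0262, 0.1216]
ee_rot: [0.745, 0.667, -0.0, 0.0]
force: [-0.2, -0.4, -3.3]
finger_gap: 0.293
```

Call:
{"op": "step_arm", "data": {"rows": [[[-0.02,0,0,0,0,0,1],[-0.02,0,0,0,0,0,1],[0,0,-0.03,0,0,0,1],[0,0,-0.03,0,0,0,1],[0,0,-0.03,0,0,0,1],[0,0,0,0,0,0,1],[0,0,0,0,0,0,1],[0,0,0,0,0,0,1]]]}}

```text
time: 22.9
ee_pos: [0.4643, -0.0115, 0.2101]
ee_rot: [0.744, 0.668, -0.001, -0.001]
force: [0.8, -0.1, -3.7]
finger_gap: 0.292
```

```bash
python3 - <<'E'
from h import *
go(.43,-.0175,.2,-.118)
c=shot('top','t5'); d=shot('side','s5')
i=cv2.resize(c['frame'][120:250,10:220,::-1],None,fx=3.4,fy=3.4,interpolation=cv2.INTER_CUBIC)
cv2.imwrite('pics/t5c.png',i)
for k in('top','side'): print(k,[(round(r['score'],2),np.round(r['centre'],3)) for r in vision.mark_of(k,'flap_edge')])
E
```

```text
t 22.9 pos [ 0.4643 -0.0115  0.2101] yaw 1.4625 q7 [ 0.26  0.18 -0.41  2.04  0.09  0.94 -0.31] tilt [-2.1e-03 -4.0e-04 -1.0e+00] F [ 0.82 -0.13 -3.72] gap 0.2920595228837413
shift [-0.0097 -0.0334  0.0102] dyaw(world) 1.5611 -> tool z turn -1.5611
top [(0.76, array([0.494, 0.27 , 0.047])), (0.65, array([0.496, 0.279, 0.004]))]
side []
```

View pics/t5c.png

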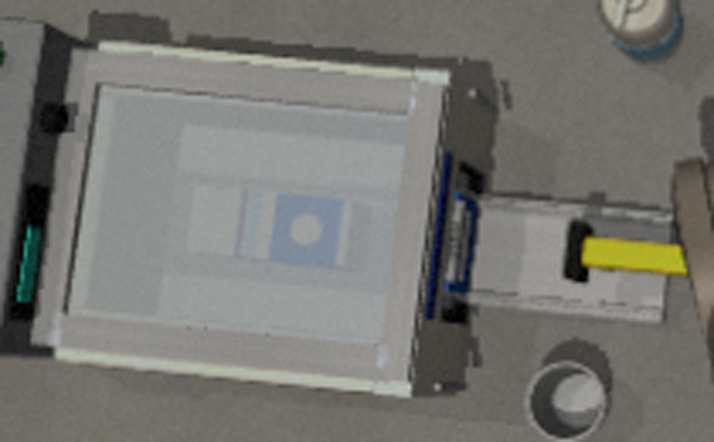

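The flap edge is back at its shut place, (0.494, 0.270, 0.047), and the carton is well inside. I now put the stick back where it stood.

Call:
{"op": "step_arm", "data": {"rows": [[[-0.0097,-0.0334,0,0,0,0,1],[0,0,0,0,0,0.1437,1],[0,0,0,0,0,0.1437,1],[0,0,0,0,0,0.1437,1],[0,0,0,0,0,0.1437,1],[0,0,0,0,0,0.1437,1],[0,0,0,0,0,0.1437,1],[0,0,0,0,0,0.1437,1]]]}}

```text
time: 23.9
ee_pos: [0.4308, -0.0169, 0.2107]
ee_rot: [0.975, 0.224, -0.001, -0.0]
force: [1.4, 0.3, -2.9]
finger_gap: 0.292
```

Call:
{"op": "step_arm", "data": {"rows": [[[0,0,0,0,0,0.1437,1],[0,0,0,0,0,0.1437,1],[0,0,0,0,0,0.1437,1],[0,0,0,0,0,0.1437,1],[0,0,0.03,0,0,0,1],[0,0,0.03,0,0,0,1],[0,0,0,0,0,0,1],[0,0,0,0,0,0,1]]]}}

```text
time: 24.7
ee_pos: [0.4308, -0.0168, 0.1512]
ee_rot: [0.998, -0.059, -0.001, -0.0]
force: [0.7, -0.4, -1.9]
finger_gap: 0.294
```

```bash
python3 - <<'E'
from h import *
go(.43,-.0175,.074,-.118)
E
```

```text
t 24.7 pos [ 0.4308 -0.0168  0.1512] yaw -0.1173 q7 [ 0.15  0.2  -0.28  2.18  0.08  0.78 -1.87] tilt [-1.9e-03  2.0e-04 -1.0e+00] F [ 0.7  -0.44 -1.89] gap 0.293652234278005
shift [-0.0006  0.0008  0.0772] dyaw(world) -0.0007 -> tool z turn 0.0007
```

Call:
{"op": "step_arm", "data": {"rows": [[[0,0,0.025,0,0,0,1],[0,0,0.02,0,0,0,1],[0,0,0.015,0,0,0,1],[0,0,0.008,0,0,0,1],[0,0,0.005,0,0,0,1],[0,0,0.003,0,0,0,1],[0,0,0,0,0,0,1],[0,0,0,0,0,0,1]]]}}

```text
time: 25.5
ee_pos: [0.4316, -0.0169, 0.0759]
ee_rot: [0.998, -0.059, 0.001, -0.0]
force: [1.1, 0.6, -2.8]
finger_gap: 0.297
```

Call:
{"op": "step_arm", "data": {"rows": [[[0,0,0.001,0,0,0,1],[0,0,0.001,0,0,0,1],[0,0,0.001,0,0,0,1],[0,0,0,0,0,0,1],[0,0,0,0,0,0,1],[0,0,0,0,0,0,1],[0,0,0,0,0,0,1],[0,0,0,0,0,0,1]]]}}

```text
time: 26.3
ee_pos: [0.4316, -0.0167, 0.0746]
ee_rot: [0.998, -0.059, 0.001, 0.0]
force: [-10.3, 1.0, 30.1]
finger_gap: 0.295
```

Call:
{"op": "step_arm", "data": {"rows": [[[0,0,-0.001,0,0,0,1],[0,0,-0.0005,0,0,0,1],[0,0,0,0,0,0,0],[0,0,0,0,0,0,0],[0,0,0,0,0,0,0],[0,0,0,0,0,0,0],[0,0,-0.02,0,0,0,0],[0,0,-0.03,0,0,0,0]]]}}

```text
time: 27.1
ee_pos: [0.4297, -0.017, 0.123]
ee_rot: [0.998, -0.059, -0.002, 0.0]
force: [0.3, -0.5, 0.3]
finger_gap: 0.998
```

Call:
{"op": "step_arm", "data": {"rows": [[[0,0,-0.04,0,0,0,0],[0,0,-0.04,0,0,0,0],[0,0,-0.04,0,0,0,0],[0,0.04,0,0,0,0,0],[0,0.04,0,0,0,0,0],[0,0.04,0,0,0,0,0],[0,0.04,0,0,0,0,0],[0,0,0,0,0,0,0]]]}}

```text
time: 27.9
ee_pos: [0.4109, -0.1811, 0.2437]
ee_rot: [0.998, -0.063, -0.0, 0.001]
force: [0.0, 0.6, -0.5]
finger_gap: 1.001
```

```bash
python3 - <<'E'
from h import *
c=shot('top','t6'); d=shot('side','s6')
cv2.imwrite('pics/end.png',np.hstack([cv2.imread('pics/t6.png')[90:330,20:420],cv2.imread('pics/s6.png')[90:330,0:400]]))
for n in['flap_edge','push_stick','carton_1_mid','wash_bottle','sample_jar','reagent_bottle','pump_dispenser','steel_cup','thermometer','milk_sample']:
  for k in('top','side'):
    r=vision.mark_of(k,n)
    if r: print(k,n,round(r[0]['score'],2),np.round(r[0]['centre'],3))
go(.43,-.15,.2,-.118)
E
```

```text
top flap_edge 0.72 [0.494 0.272 0.047]
top push_stick 0.6 [ 0.43  -0.018 -0.001]
side push_stick 0.71 [ 0.431 -0.016  0.004]
top carton_1_mid 0.91 [ 0.638 -0.206  0.032]
side carton_1_mid 0.84 [ 0.64  -0.205  0.027]
top wash_bottle 0.68 [ 0.628 -0.349  0.003]
top sample_jar 0.47 [ 0.42  -0.138 -0.001]
side sample_jar 0.83 [ 0.427 -0.14  -0.001]
top reagent_bottle 0.62 [ 0.704 -0.021  0.001]
side reagent_bottle 0.88 [ 0.706 -0.018  0.003]
top pump_dispenser 0.76 [ 0.709  0.113 -0.001]
side pump_dispenser 0.62 [ 0.711  0.117 -0.001]
top steel_cup 0.93 [0.355 0.181 0.003]
side steel_cup 0.56 [ 0.358  0.184 -0.004]
top thermometer 0.75 [ 0.36  -0.128  0.001]
side thermometer 0.69 [ 0.37  -0.127  0.002]
top milk_sample 0.4 [ 0.42  -0.141  0.   ]
side milk_sample 0.67 [ 0.341 -0.303 -0.001]
t 29.0 pos [ 0.4124 -0.1759  0.2438] yaw -0.1178 q7 [ 0.38  0.09 -0.13  2.05  0.01  1.   -1.44] tilt [ 0. -0. -1.] F [1.03 0.69 0.01] gap 1.004124576928888
shift [ 0.0145 -0.0278  0.0438] dyaw(world) -0.0002 -> tool z turn 0.0002
```

View pics/end.png

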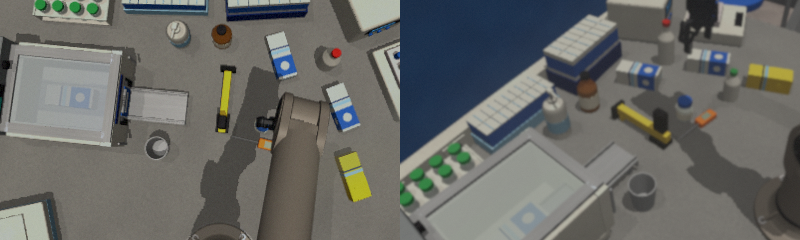

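```bash
python3 -c "
from h import *
print(workorder.close_job())"
```

```text
the job is handed in; nothing more can be done
None
```

The full carton is in the chamber with the flap shut behind it, the stick is back on the bench, and I handed the job in at about 29 s of the 72 s allowed.

- **Finding the full carton:** I lifted two. The right-hand one read about 2.3 N (light). The middle one, beside the jar, read about 5.1 N (full). I did not lift the third or touch the yellow look-alike.
- **Placing and pushing:** I laid the full carton centred between the rails. The stick pushed its rear end to about 97 mm inside by the arm's reading, past the 80 mm needed. I then drew the stick straight out and set it down within a few mm of where it had stood.
- **Last checks:**
  - The carton shows inside through the window, and the flap edge was found at its shut position (0.494, 0.272, 0.047).
  - The other two cartons are lying on the bench, and the bystanders are standing within measuring error of where they started. The largest difference was 5 mm, on the steel cup in the top view only.
- **Checks that disagreed:**
  - The final top view reported the milk sample at the jar's place with a low score. The side view had it at its starting position.
  - The side camera could not see the flap, so its being shut rests on the top view alone.
- **Forces:** The highest wrist forces I saw were about 28 N when gripping the first carton and 30 N when setting the stick down.

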